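Ready a lens on the tester: hang up its dust cap and mount the small lens

ROBOT

A 6-joint arm with a two-finger parallel gripper is mounted at the origin on a cart in front of the work surface, level with it; the furniture and walls round the work are solid. World frame = base frame: x ahead of the robot, y to its left, z up, the work surface at z = 0. Lengths are in mm, angles in rad, forces in N, time in s.
With the tool pointing down it reaches from about 400 to 925 mm from the base axis. Payload 12.5 kg.
Tool frame: the origin (TCP) lies between the finger pads; the fingertips stand env.tip_extent ahead of it and the grasp point (between the pads) lies 11 mm behind it (env.tip_extent is the distance from the TCP to the fingertips, in mm); z points along the fingers, y is the line along which they close (so a half turn about z gives the same grasp; the last joint's range is limited). The gripper opens to 95 mm and grips with 3 to 60 N. Pads are 20 mm wide; open, the fingers measure 119 mm over their backs; the gripper's body (75 mm by 180 mm) begins 59 mm behind the grasp point.
Start: joints at [1.039, 0.491, 1.559, -0, 1.092, -0.106], TCP at [258.142, 569.218, 222.661] pointing down, gripper open.
Joint ranges: [-3.1, 3.1], [-0.84, 2.19], [0.05, 2.79], [-1.13, 4.28], [0.06, 2.93], [-2.69, 2.69]. Speed limits (rad/s): [2.22, 2.22, 2.79, 3.14, 3.14, 3.14].

INTERFACE

Orientations are given as [roll, pitch, yaw] about the fixed x, y, z axes, in that order (R = Rz(yaw) Ry(pitch) Rx(roll)).
In Python, from cell import env gives the robot as it stands.
- The arm moves only by the tool carry_out, never from a script. Its argument "motion" is a list of rows, each a list of 5 numbers: the shift along the tool's x, y, z in mm, then the turn about the tool's z in degrees, then the closure, from 0 (fully open) to 1 (shut). A call has 1 to 12 rows; each row shifts and turns the commanded pose from where the row before left it, along the tool's axes as they then stand; what a row does not reach is not made up. A row lasts 1/10 s, in which the tool goes at most 50 mm and 8.59 degrees, less where a joint would pass 70% of its speed; a pose out of reach is approached as far as the arm can. A call with a gripper value outside its range is refused whole. The fingers move at their own pace and stop on an object; the grip force is fixed at half the most. Time passes only in rows, so rows that do not move let the fingers close. It gives the time, the measured TCP pose, the force, the opening and the grip force at its end, in the units of the state.
- env.state(): the state, without advancing time (a new reading comes with each control period).
- env.read_camera(name): name is "side" or "top" or "wrist"; returns a dict with "color" (384x512x3 uint8, red, green, blue), "K" (3x3 intrinsics, pixels), "R" (3x3) and "t" (3): a world point X has camera coordinates R X + t; the wrist camera has in their place "hand_eye" (4x4, takes a point from camera to tool coordinates, whose origin is the TCP and whose axes are the flange's). Camera axes: x right, y down, z forward; pixel columns grow to the right and rows downward; lengths in mm; the calibration is good to about 2 mm. A picture is of the moment at which its call begins: read the wrist's pose just before it. There is no depth.
- env.job_done(): hands the job in; it is judged then, once.
The state is a dict: "t": time; "joints": joint angles; "qvel": joint speeds; "tau": joint torques, N m; "eef_pos": TCP position; "tcp_rot": TCP orientation; "ft_force": force on the tool from outside, world axes, zero at the start; "moment": the same for the moment, N m; "opening": opening from 0.0 (shut) to 1.0 (fully open); "grip_force": force on a finger pad.
Only numpy, scipy, OpenCV 4.12 (cv2) and the standard library are available. Lean on these libraries where they do the work, as an engineer would, in place of code of your own. Each camera call takes 0.05 s, during which the arm holds its last target. There are 200 camera calls.

TASK

Get the lens tester ready for a check: lift the black dust cap off its mount ring and hang it by the knob in the forked bracket on the tester's side, the knob resting on both arms behind their upturned ends. Then take the smaller of the two lenses from the parts tray and set it down gently (don't drop or press it), upright, fully into the recess of the mount ring. Leave everything else where it is and let go of both.

Things in the scene. Friction and masses are not known exactly. Their poses are not given: they have to be found in the camera images.
- tester: grey bench instrument, fixed. Base 150 x 150 x 28 mm; column radius 37 mm; flange radius 45 mm, top at height 100 mm; on it a bright mount ring, outer radius 35 mm, height 100 to 114 mm, under the cap at the start. Origin: centre of the base's underside, on the column's axis; z up. Front (-x): eyepiece, 85 mm out, 90 mm high; left (+y): knob; right (-y): forked bracket for the cap.
- seat (a point): centre of the floor of the round recess in the top of the mount ring, where the lens goes: recess radius 29 mm, 6 mm deep (floor at height 108 mm, rim at 114 mm). Axes as the tester's.
- keeper (a point): resting point of the cap's knob in the forked bracket, 120 mm to the -y side of the seat, on the upper face (height 92 mm) of a level plate 4 mm thick; axes as the tester's. Slot 22 mm wide along y, open at -y, closed 13 mm to +y of this point; arms 11 mm wide. Their ends (26 to 31 mm to -y) turn up 4 mm above the plate. Free below: 60 mm to the base.
- dust_cap: black plastic cap, 55 mm high, about 90 g, loose on the mount ring at the start. Origin: centre of its lower rim; z up. Skirt and disc: radius 41 mm, z 0 to 15 mm (skirt 12 mm deep, inside radius 38 mm); neck: radius 7 mm, z 15 to 33 mm; round knob to hold it by: radius 20 mm, z 33 to 55 mm.
- knob_under (a point): on the cap's axis at the underside of its knob (33 mm above the cap's lower rim), where the knob meets the thin neck. Axes as the cap's.
- tray: shallow grey parts tray, 200 x 270 mm outside, on 15 mm feet, fixed; walls 4 mm thick, rim 45 mm and floor 19 mm above the bench. Origin: on the bench under its centre; long side along its y. It holds two black camera lenses, a white screw-lid tub, a solder reel and, along its middle, brass tweezers; which stands in which quarter varies.
- small_lens: the smaller of the two black camera lenses in the tray, standing on its mount: 55 mm across (52 mm at the foot and at the top), 34 mm high, about 0.24 kg. Origin: centre of its underside; z up.
- large_lens: the larger black camera lens in the tray, 64 mm across, 40 mm high; it stays. Origin: centre of its underside.
- screw_tub: white screw-lid tub in the tray, 66 mm across, 33 mm high; it stays. Origin: centre of its underside.
- solder_reel: reel of solder in the tray, 52 mm across, 23 mm high; it stays. Origin: centre of its underside.
- brass_tweezers: brass tweezers lying along the middle of the tray, 121 mm long (its y), 12 mm wide, 9 mm high; they stay. Origin: centre of their underside.
- coffee_mug: mug at the back of the bench, 82 mm across, 91 mm high; it stays. Origin: on its underside.
- eye_loupe: black eye loupe standing at the front left of the bench, 41 mm across, 49 mm high; it stays. Origin: centre of its underside.
Mind the look-alikes: they are no part of the job. Leave any red look-alike of the small_lens alone. What is shaped like the dust_cap but pink is not meant.

How it is judged:
By the outcome, as a careful person would: the job done as asked, in the order asked, and still so for the second after the job is handed in, with the robot touching nothing.
It also fails if it takes over 64 s, if anything falls off the work surface, if the arm or the gripper's body presses on something with over 40 N, if the wrist force passes 120 N, or if a joint passes its speed limit or range.

## Working session

There is one attempt and no reset: what is moved stays moved. The work goes in short steps, Python scripts to look and compute and a tool call to move; the robot and the scene stay as the last step left them, time stands still between calls to the robot, and variables do not carry over. Pictures are saved under pics/ and viewed, at most 10 in all, crops included, and the job is handed in when it is done.

Besides the shell and the picture viewer there is one more tool, called after ">>>" by a JSON object that holds its "op" and its "data", one argument or row to a line. carry_out: Moves the arm, as the interface text tells. Its arguments: {"type":"object","properties":{"motion":{"type":"array"}},"required":["motion"]}

```bash
mkdir -p pics
cat > h.py <<'E'
from cell import env
import numpy as np, cv2
E
python3 - <<'E'
from h import *
s=env.state(); print(s, env.tip_extent)
for n in ("side","top"):
    c=env.read_camera(n); np.savez(n+"0.npz",**{k:v for k,v in c.items() if v is not None})
    cv2.imwrite(f"pics/{n}0.png",cv2.resize(c["color"][:,:,::-1],(800,600),interpolation=cv2.INTER_CUBIC))
    print(n,c["K"],c["R"],c["t"])
c=env.read_camera("wrist"); print(c["hand_eye"],c["K"])
E
```

```text
{'t': 0.0, 'joints': array([ 1.03940389e+00,  4.91503899e-01,  1.55946479e+00,  4.78996182e-06,
        1.09169039e+00, -1.05597092e-01]), 'qvel': array([ 5.65181052e-04,  3.60495949e-04, -1.48302873e-04, -6.45638401e-05,
       -1.25149011e-03, -1.40502415e-03]), 'tau': array([ 3.25942392e-05, -6.12653518e+01, -2.58174241e+01,  6.92112115e-02,
        4.82312625e-02, -1.60038308e-04]), 'eef_pos': array([258.00687409, 568.99536451, 222.09104193]), 'tcp_rot': array([-3.14053262e+00, -1.16626101e-04,  2.71579503e+00]), 'ft_force': array([0.02138119, 0.10109794, 0.63438435]), 'moment': array([-0.01180396, -0.0872714 , -0.01309408]), 'grip_force': 0.0, 'opening': 0.9995702381365643} 8.0
side [[364.59452304   0.         256.03351317]
 [  0.         364.59452304 193.147428  ]
 [  0.           0.           1.        ]] [[ 0.89344878 -0.4486677   0.0211322 ]
 [-0.23717035 -0.51119509 -0.8260931 ]
 [ 0.38144396  0.73305994 -0.56313731]] [-449.16347291  224.25094392  758.4292998 ]
top [[444.0468593    0.         255.11793401]
 [  0.         444.0468593  193.2558496 ]
 [  0.           0.           1.        ]] [[-0.02666729 -0.99963442  0.0044595 ]
 [-0.98459282  0.02549428 -0.17299429]
 [ 0.17281735 -0.00900408 -0.98491273]] [  38.82761665  536.79647515 1288.11996512]
[[ 2.67367811e-04 -9.61634819e-01 -2.74332651e-01  7.67017154e+01]
 [ 9.99999844e-01  3.91769155e-04 -3.98680547e-04 -5.05781994e-01]
 [ 4.90860167e-04 -2.74332502e-01  9.61634773e-01 -1.61576825e+02]
 [ 0.00000000e+00  0.00000000e+00  0.00000000e+00  1.00000000e+00]] [[331.88697694   0.         255.03204723]
 [  0.         331.88697694 193.90840774]
 [  0.           0.           1.        ]]
```

View pics/top0.png

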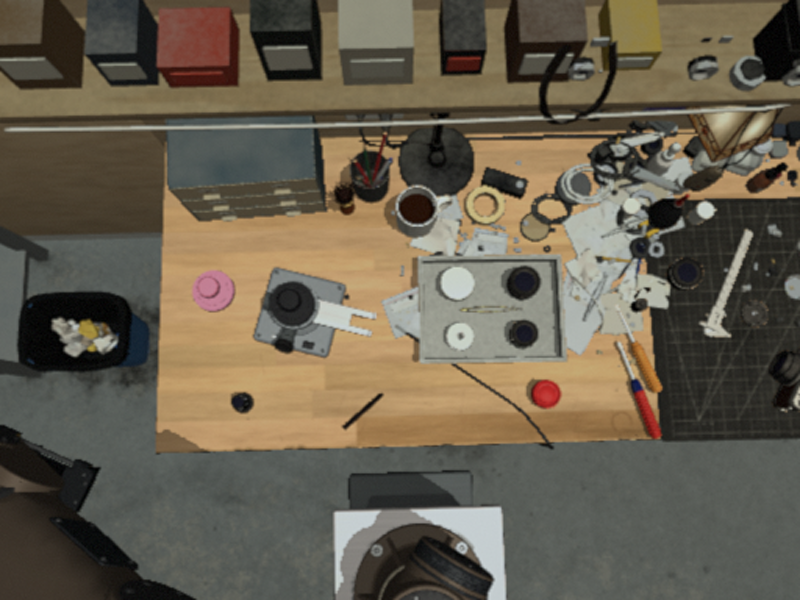

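View pics/side0.png

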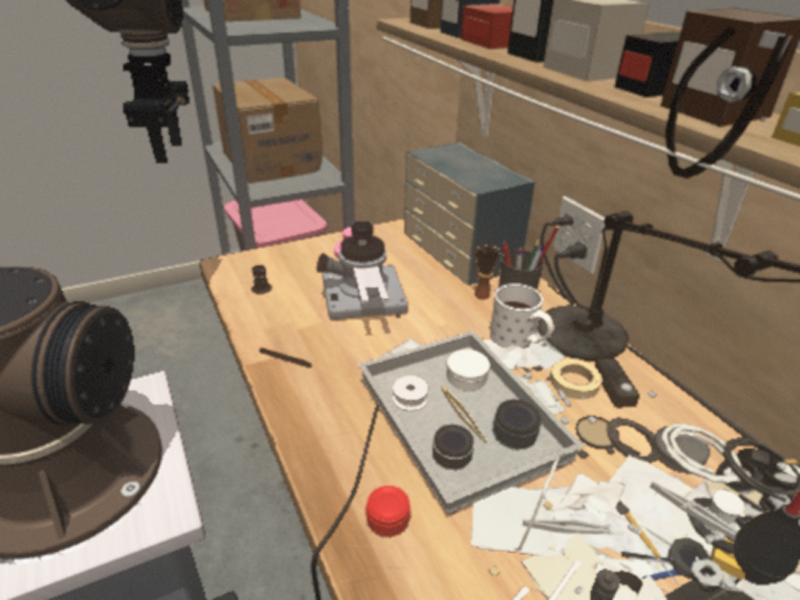

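The top view shows the capped tester with the knob at about (290,298), the fork arm ends near (372,316)/(368,332), the small lens at (523,333) and the large lens at (523,283). The side view shows the cap knob at (362,231) and the small lens at (453,435). The pink cap and red lens are separate objects. Next I'll triangulate coarsely.

```bash
cat >> h.py <<'E'
from scipy.spatial.transform import Rotation as Ro
def cam(n):
    c=np.load(n+"0.npz"); return c["K"],c["R"],c["t"]
def ray(K,R,t,uv):
    d=R.T@np.linalg.solve(K,[uv[0],uv[1],1.]); return -R.T@t,d/np.linalg.norm(d)
def atz(C,uv,z):
    o,d=ray(*C,uv); return o+d*(z-o[2])/d[2]
def tri(obs):
    A=np.zeros((3,3));b=np.zeros(3);rs=[ray(*C,uv) for C,uv in obs]
    for o,d in rs:
        P=np.eye(3)-np.outer(d,d);A+=P;b+=P@o
    X=np.linalg.solve(A,b); return X,[round(float(np.linalg.norm((np.eye(3)-np.outer(d,d))@(X-o))),1) for o,d in rs]
def proj(C,X):
    K,R,t=C; p=K@(R@np.asarray(X,float)+t); return p[:2]/p[2]
def wrist(fn=None,crop=None):
    s=env.state(); c=env.read_camera("wrist"); he=c["hand_eye"]
    T=np.eye(4);T[:3,:3]=Ro.from_euler("xyz",s["tcp_rot"]).as_matrix();T[:3,3]=s["eef_pos"]
    W=np.linalg.inv(T@he)
    if fn:
        np.savez(fn+".npz",K=c["K"],R=W[:3,:3],t=W[:3,3],color=c["color"])
        cv2.imwrite(f"pics/{fn}.png",cv2.resize(c["color"][:,:,::-1],(800,600),interpolation=cv2.INTER_CUBIC))
    return c["K"],W[:3,:3],W[:3,3]
def wl(fn):
    c=np.load(fn+".npz"); return c["K"],c["R"],c["t"]
E
python3 - <<'E'
from h import *
T=cam("top");S=cam("side");k=1.5625
f=lambda a:np.array(a)/k
print("cap knob top",tri([(T,f((290,297))),(S,f((362,227)))]))
print("lens top",tri([(T,f((523,332))),(S,f((453,436)))]))
for z,p in [(155,(290,297)),(53,(523,332)),(59,(523,280)),(95,(375,315)),(95,(370,332)),(92,(318,304)),(92,(315,322)),(45,(419,256)),(45,(560,256)),(45,(565,361)),(45,(419,361)),(28,(275,268)),(28,(347,285)),(28,(328,356)),(28,(254,337))]: print(p,atz(T,f(p),z).round(1))
a=T,S
c=np.load("top0.npz")["color"][150:240,150:250];d=np.load("side0.npz")["color"][135:210,195:275]
cv2.imwrite("pics/z1.png",np.vstack([cv2.resize(x[:,:,::-1],None,fx=1,fy=1) for x in [cv2.resize(c[:,:,:],(500,450),interpolation=cv2.INTER_CUBIC)]]))
s=env.state();print(s["eef_pos"],Ro.from_euler("xyz",s["tcp_rot"]).as_matrix().round(3))
E
```

```text
cap knob top (array([532.62116044, 218.58594737, 148.49054697]), [1.1, 1.1])
lens top (array([ 473.43746001, -210.95955504,   50.34159464]), [0.7, 0.7])
(290, 297) [532.5 217.3 155. ]
(523, 332) [ 472.4 -210.1   53. ]
(523, 280) [ 572.1 -214.8   59. ]
(375, 315) [505.8  69.4  95. ]
(370, 332) [474.5  79.3  95. ]
(318, 304) [529.7 174.8  92. ]
(315, 322) [496.1 180.5  92. ]
(419, 256) [627.8 -17.4  45. ]
(560, 256) [ 620.8 -292.5   45. ]
(565, 361) [ 415.9 -288.3   45. ]
(419, 361) [423.2 -10.9  45. ]
(275, 268) [615.  265.8  28. ]
(347, 285) [577.3 124.7  28. ]
(328, 356) [438.9 163.2  28. ]
(254, 337) [479.4 305.7  28. ]
[258.03380558 569.05621285 222.20406611] [[-0.911  0.413 -0.   ]
 [ 0.413  0.911 -0.001]
 [ 0.    -0.001 -1.   ]]
```

View pics/z1.png

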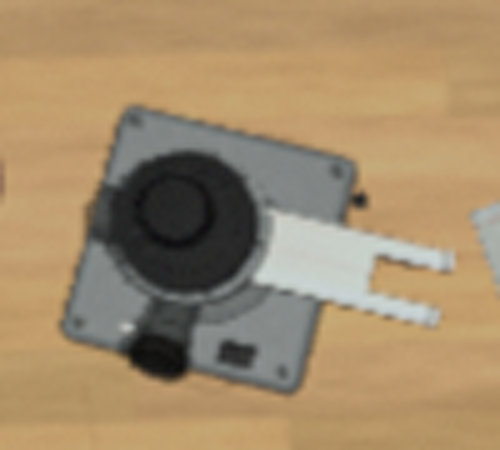

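The crop shows the tester yawed by about -15°, with the fork pointing to the lower right. The arms end near crop px (448,262)/(435,318), and the knob is at (175,208). The measured heights agree with the text: knob top 148-155 mm (157 expected) and lens top 50-53 mm. I'll plan the move to a wrist view above the cap.

```bash
cat >> h.py <<'E'
def plan(p,yaw,n,g,start=None):
    """rows from the measured (or given) pose to TCP p, yaw deg, tool down"""
    if start is None:
        s=env.state(); p0=s["eef_pos"]; y0=np.degrees(s["tcp_rot"][2])
    else: p0,y0=np.array(start[:3],float),start[3]
    dy=(yaw-y0+180)%360-180; rows=[]; d=(np.array(p)-p0)
    P=p0.copy(); Y=y0
    for i in range(n):
        R=Ro.from_euler("xyz",[np.pi,0,np.radians(Y)]).as_matrix()
        sh=R.T@(p0+d*(i+1)/n-P); sh=sh.round(1 if np.abs(sh).max()<8 else 0 if i<n-1 else 1)
        tw=round(-((y0+dy*(i+1)/n)-Y),1)
        rows.append([*(float(x)+0 for x in sh),float(tw),g]); P=P+R@sh; Y-=tw
    print(rows,P.round(1),round(Y,1))
E
python3 - <<'E'
from h import *
plan([545,265,275],74.7,11,0)
E
```

```text
[[-35.0, -14.0, -5.0, 7.4, 0], [-37.0, -10.0, -5.0, 7.3, 0], [-38.0, -5.0, -4.0, 7.4, 0], [-38.0, 0.0, -5.0, 7.3, 0], [-37.0, 4.0, -5.0, 7.4, 0], [-37.0, 10.0, -5.0, 7.3, 0], [-35.0, 14.0, -5.0, 7.4, 0], [-34.0, 19.0, -4.0, 7.3, 0], [-30.0, 22.0, -5.0, 7.4, 0], [-27.0, 27.0, -5.0, 7.4, 0], [-24.3, 29.5, -4.8, 7.3, 0]] [545. 265. 275.] 74.7
```

>>> {"op": "carry_out", "data": {
  "motion": [
    [-35,-14,-5,7.4,0],
    [-37,-10,-5,7.3,0],
    [-38,-5,-4,7.4,0],
    [-38,0,-5,7.3,0],
    [-37,4,-5,7.4,0],
    [-37,10,-5,7.3,0],
    [-35,14,-5,7.4,0],
    [-34,19,-4,7.3,0],
    [-30,22,-5,7.4,0],
    [-27,27,-5,7.4,0],
    [-24,29,-5,7.3,0],
    [0,0,0,0,0]
  ]
}}

```text
t: 1.35
eef_pos: [547.2, 262.5, 275.7]
tcp_rot: [3.141, 0.0, 1.296]
ft_force: [-0.1, -0.6, 0.3]
opening: 1.0
grip_force: 0.0
```

Run:
```python
from h import *
s=env.state();print(s["eef_pos"],np.degrees(s["tcp_rot"]),s["joints"].round(2))
wrist("w1")
```

```text
[547.22394637 262.54476402 275.71831139] [1.79943774e+02 2.15073576e-03 7.42630545e+01] [ 0.34  0.42  1.54 -0.    1.19  0.61]
```

View pics/w1.png

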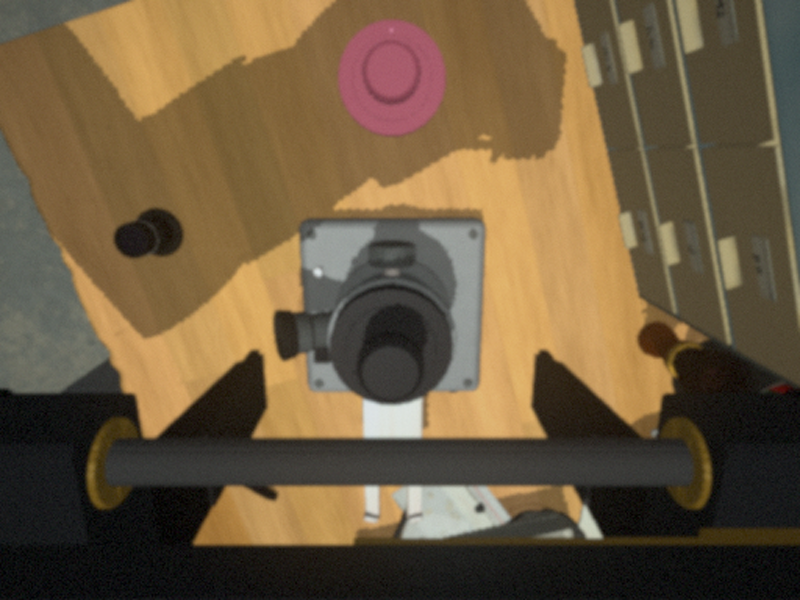

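The wrist view shows the capped tester. The base corners are near (303,219), (484,219), (480,391) and (308,390), the knob top is centred at about (390,373), and the fork arms end at about (372,518) and (415,517). I'll fit the base corners, then check the cap height with two views.

Run:
```python
from h import *
T=cam("top");S=cam("side");W=wl("w1");f=lambda a:np.array(a)/1.5625
B=np.array([atz(W,f(p),28)[:2] for p in [(302,219),(485,219),(480,391),(307,390)]]);print(B.round(1),B.mean(0),[np.linalg.norm(B[i]-B[i-1]).round(1) for i in range(4)])
e=B[1]-B[0];g=B[2]-B[3];print("xaxis deg",np.degrees(np.arctan2(e[1],e[0])),np.degrees(np.arctan2(g[1],g[0])))
print("knob",tri([(T,f((290,297))),(W,f((389.5,373)))]),tri([(S,f((362,227))),(W,f((389.5,373)))]),atz(W,f((389.5,373)),157), "disc",atz(W,f((391.5,344)),117))
for p in [(372,518),(415,517)]: print(atz(W,f(p),94))
im=cv2.imread("pics/w1.png")
def circ(c,r,col):
    q=np.array([proj(W,[c[0]+r*np.cos(a),c[1]+r*np.sin(a),c[2]]) for a in np.linspace(0,6.28,60)])*1.5625
    cv2.polylines(im,[q.round().astype(int)],True,col,1)
c=(528,215)
circ((*c,157),20,(0,0,255));circ((*c,117),41,(0,255,0));circ((*c,100),45,(255,0,0))
cv2.imwrite("pics/w1o.png",cv2.resize(im[190:550,230:560],None,fx=1.6,fy=1.6))
```

```text
[[483.2 310.3]
 [621.4 271.3]
 [583.7 128.8]
 [440.5 170.3]] [532.20642829 220.14669727] [np.float64(146.3), np.float64(143.5), np.float64(147.4), np.float64(149.1)]
xaxis deg -15.741970923263857 -16.167023101186263
knob (array([531.30731166, 217.97463147, 154.70712312]), [1.4, 1.4]) (array([529.93846551, 216.47587985, 149.80280036]), [0.5, 0.5]) [530.41419496 219.66609227 157.        ] disc [532.02739182 222.49992894 117.        ]
[475.22855607  79.74960059  94.        ]
[507.72766423  71.47043126  94.        ]
```

View pics/w1o.png

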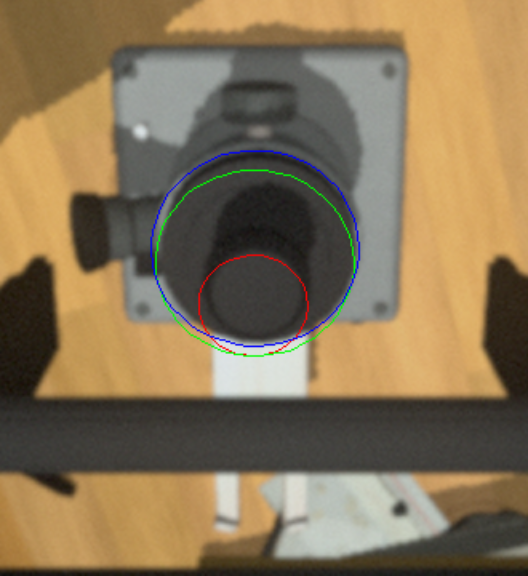

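The overlay agrees in scale, and the cap axis is at about (531,219). The tester yaw is -15.9°, and the fork ends at (475,80)/(508,71) match. I'll go down on the knob with the tips 3 mm above its underside.

Run:
```python
from h import *
plan([531,219,190],74.2,3,0)
plan([531,219,146],74.2,2,0,start=[531,219,190,74.2])
```

```text
[[-16.0, -1.0, 28.0, 0.1, 0], [-15.0, 0.0, 29.0, 0.1, 0], [-16.2, -1.1, 28.4, 0.1, 0]] [531. 219. 190.] 74.2
[[0.0, 0.0, 22.0, -0.0, 0], [0.0, 0.0, 22.0, -0.0, 0]] [531. 219. 146.] 74.2
```

>>> {"op": "carry_out", "data": {
  "motion": [
    [-16,-1,28,0,0],
    [-15,0,29,0,0],
    [-16,-1,28,0,0],
    [0,0,15,0,0],
    [0,0,15,0,0],
    [0,0,13,0,0],
    [0,0,0,0,0.3],
    [0,0,0,0,0.8],
    [0,0,0,0,0.8],
    [0,0,0,0,0.8],
    [0,0,0,0,0.8]
  ]
}}

```text
t: 2.5
eef_pos: [530.5, 220.8, 148.1]
tcp_rot: [3.141, -0.001, 1.304]
ft_force: [0.2, 0.5, 0.2]
opening: 0.635
grip_force: 0.0
```

>>> {"op": "carry_out", "data": {
  "motion": [
    [0,0,2,0,0.8],
    [0,0,0,0,0.8],
    [0,0,0,0,0.8],
    [0,0,0,0,0.8],
    [0,0,0,0,0.8],
    [0,0,0,0,0.8],
    [0,0,0,0,0.8]
  ]
}}

```text
t: 3.2
eef_pos: [530.3, 220.7, 145.6]
tcp_rot: [3.142, -0.0, 1.304]
ft_force: [-0.4, -0.2, -1.3]
opening: 0.411
grip_force: 30.0
```

Run:
```python
from h import *
plan([530.3,220.7,206],74.2,3,.8)
plan([477,27,206],74.2,7,.8,start=[530.3,220.7,206,74.2])
```

```text
[[0.0, 0.0, -20.0, 0.2, 0.8], [0.0, 0.0, -20.0, 0.1, 0.8], [0.0, 0.0, -20.4, 0.2, 0.8]] [530.3 220.7 206. ] 74.2
[[-29.0, 0.0, 0.0, -0.0, 0.8], [-28.0, 0.0, 0.0, -0.0, 0.8], [-29.0, 1.0, 0.0, -0.0, 0.8], [-29.0, 0.0, 0.0, -0.0, 0.8], [-28.0, 0.0, 0.0, -0.0, 0.8], [-29.0, 0.0, 0.0, -0.0, 0.8], [-28.9, 0.5, 0.0, -0.0, 0.8]] [477.  27. 206.] 74.2
```

>>> {"op": "carry_out", "data": {
  "motion": [
    [0,0,-10,0.2,0.8],
    [0,0,-20,0.2,0.8],
    [0,0,-30,0.1,0.8],
    [-15,0,0,0,0.8],
    [-29,0,0,0,0.8],
    [-29,1,0,0,0.8],
    [-29,0,0,0,0.8],
    [-29,0,0,0,0.8],
    [-29,0,0,0,0.8],
    [-29,0.5,0,0,0.8],
    [-12,0,0,0,0.8],
    [0,0,0,0,0.8]
  ]
}}

```text
t: 4.4
eef_pos: [476.6, 25.7, 205.7]
tcp_rot: [-3.142, -0.0, 1.293]
ft_force: [-0.1, -0.1, -0.2]
opening: 0.411
grip_force: 30.0
```

Run:
```python
from h import *
wrist("w2"); s=env.state();print(s["eef_pos"],np.degrees(s["tcp_rot"]),s["grip_force"],s["opening"])
a=cv2.imread("pics/w2.png"); t=env.read_camera("top")["color"][:,:,::-1]; 
np.savez("top1.npz",color=t)
z=cv2.resize(t[160:240,170:290],(600,400),interpolation=cv2.INTER_CUBIC)
cv2.imwrite("pics/w2b.png",a[:560])
```

```text
[477.03580128  26.56560002 205.73641437] [ 1.79987962e+02 -1.71202185e-02  7.41073433e+01] 29.999744049855508 0.41227631015169314
```

View pics/w2b.png

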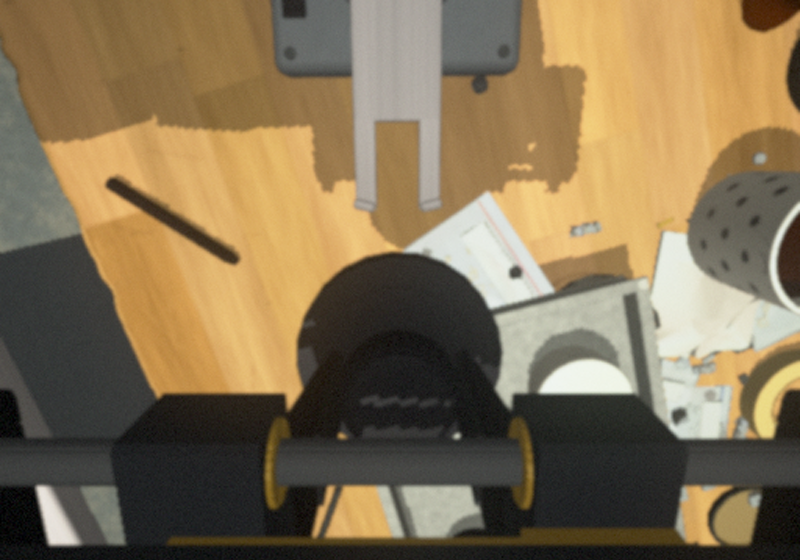

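The wrist view looks along the fork. The slot's closed corners are at (375,121) and (419,121), the arm ends at about (366,206) and (431,206), and the held cap's disc is centred on column 400. I'll compute the slot line and height.

Run:
```python
from h import *
T=cam("top");W=wl("w2");W1=wl("w1");f=lambda a:np.array(a)/1.5625
a,b=f((375,121)),f((419,121))
print("tri top",tri([(T,(224.4,200.4)),(W,b)]),tri([(T,(223.6,209.2)),(W,a)]))
print("tri w1 ends",tri([(W1,f((372,518))),(W,f((366,206)))]),tri([(W1,f((415,517))),(W,f((431,206)))]))
A,B=atz(W,a,92),atz(W,b,92);m=(A+B)/2;print(A,B,np.linalg.norm(A-B))
E1=atz(W,f((366,206)),95);E2=atz(W,f((431,206)),95);e=(E1+E2)/2;print(E1,E2,e,np.linalg.norm(E1-E2))
d=m-e;print("dir",np.degrees(np.arctan2(d[1],d[0])),np.linalg.norm(d[:2]))
u=np.array([np.cos(np.radians(74.1)),np.sin(np.radians(74.1))]);k=m[:2]-13*u;print("keeper",k, "from ends",e[:2]+28.5*u)
dc=atz(W,f((400,345)),177);print("cap",dc)
plan([477,26.3,111],74.1,5,.8)
```

```text
tri top (array([513.12266725, 114.05882148,  79.72144276]), [1.2, 1.2]) (array([490.52423657, 120.18212696,  55.60145249]), [0.7, 0.7])
tri w1 ends (array([474.98478828,  79.32133903,  93.40122252]), [0.1, 0.1]) (array([507.46212981,  69.92777814,  92.03579285]), [0.1, 0.1])
[491.36493584 118.29699888  92.        ] [512.60134547 112.24607095  92.        ] 22.081639947255802
[475.03536629  79.45840886  95.        ] [507.43317682  70.21601101  95.        ] [491.23427156  74.83720993  95.        ] 33.69035537303958
dir 75.1130658086526 41.838652264943526
keeper [498.42167081 102.76889789] from ends [499.04210929 102.24683726]
cap [479.00700284  30.44967616 177.        ]
[[0.0, 0.0, 19.0, 0.0, 0.8], [0.0, 0.0, 19.0, 0.0, 0.8], [-1.0, 0.0, 19.0, 0.0, 0.8], [0.0, 0.0, 19.0, 0.1, 0.8], [0.1, 0.0, 18.7, -0.0, 0.8]] [477.   26.3 111. ] 74.1
```

>>> {"op": "carry_out", "data": {
  "motion": [
    [0,0,15,0,0.8],
    [0,0,25,0,0.8],
    [0,0,25,0,0.8],
    [0,0,20,0,0.8],
    [0,0,9.5,0,0.8],
    [0,0,0,0,0.8],
    [0,0,0,0,0.8]
  ]
}}

```text
t: 5.2
eef_pos: [477.5, 27.3, 111.6]
tcp_rot: [3.141, -0.0, 1.296]
ft_force: [0.0, -0.6, -1.1]
opening: 0.413
grip_force: 30.0
```

Run:
```python
from h import *
s=env.state();print(s["eef_pos"],np.degrees(s["tcp_rot"]),s["grip_force"])
S=cam("side")
c=env.read_camera("side")["color"][:,:,::-1]
cv2.imwrite("pics/s2.png",cv2.resize(c[130:230,190:310],(720,600),interpolation=cv2.INTER_CUBIC))
plan([498.6,102.7,111],74.1,7,.8)
```

```text
[477.46749672  27.26898966 111.6279537 ] [ 1.79968110e+02 -1.28965970e-02  7.42385439e+01] 29.999862859840505
[[11.0, 0.0, 0.0, 0.0, 0.8], [11.0, 0.0, 0.0, 0.0, 0.8], [12.0, 0.0, 0.0, 0.1, 0.8], [11.0, 0.0, 1.0, -0.0, 0.8], [11.0, 0.0, 0.0, -0.0, 0.8], [11.0, 0.0, 0.0, 0.0, 0.8], [11.4, -0.4, -0.1, 0.0, 0.8]] [498.6 102.7 111. ] 74.1
```

View pics/s2.png

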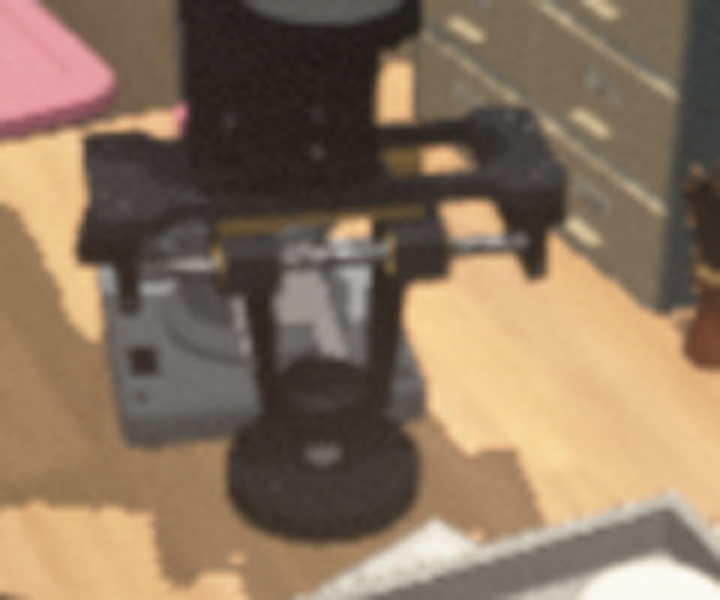

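The side view shows the cap held upright and level, with its disc at about (322,470) in the crop and clear of the bracket and tray. Now I'll slide it in slowly.

>>> {"op": "carry_out", "data": {
  "motion": [
    [8,0,0,0,0.8],
    [11,0,0,0,0.8],
    [11,0,0,0,0.8],
    [11,0,0,0,0.8],
    [11,0,0,0,0.8],
    [8,-0.4,0,0,0.8],
    [8,0,0,0,0.8],
    [6,0,0,0,0.8],
    [4,0,0,0,0.8],
    [0,0,0,0,0.8],
    [0,0,0,0,0.8]
  ]
}}

```text
t: 6.35
eef_pos: [497.8, 101.9, 111.1]
tcp_rot: [-3.142, -0.0, 1.295]
ft_force: [0.9, 0.6, -1.2]
opening: 0.414
grip_force: 30.0
```

>>> {"op": "carry_out", "data": {
  "motion": [
    [0,0,3,0,0.8],
    [0,0,2,0,0.8],
    [0,0,1,0,0.8],
    [0,0,1,0,0.8],
    [0,0,0,0,0.8],
    [0,0,0,0,0.8]
  ]
}}

```text
t: 6.95
eef_pos: [497.9, 102.0, 104.1]
tcp_rot: [3.142, -0.0, 1.295]
ft_force: [0.0, 0.9, -1.0]
opening: 0.41
grip_force: 30.0
```

>>> {"op": "carry_out", "data": {
  "motion": [
    [0,0,0.7,0,0.8],
    [0,0,0.7,0,0.8],
    [0,0,0,0,0.8],
    [0,0,0,0,0.8]
  ]
}}

```text
t: 7.35
eef_pos: [497.9, 102.0, 102.7]
tcp_rot: [-3.142, -0.0, 1.295]
ft_force: [0.5, 0.0, -1.2]
opening: 0.412
grip_force: 30.0
```

>>> {"op": "carry_out", "data": {
  "motion": [
    [0,0,0.5,0,0.8],
    [0,0,0.5,0,0.8],
    [0,0,0,0,0.8],
    [0,0,0,0,0.8]
  ]
}}

```text
t: 7.75
eef_pos: [498.0, 102.1, 102.5]
tcp_rot: [3.141, -0.0, 1.295]
ft_force: [-3.3, 0.1, 9.8]
opening: 0.413
grip_force: 30.0
```

Contact came exactly at the expected height. I'll release and rise.

>>> {"op": "carry_out", "data": {
  "motion": [
    [0,0,-0.4,0,0.8],
    [0,0,0,0,0.3],
    [0,0,0,0,0],
    [0,0,0,0,0],
    [0,0,0,0,0],
    [0,0,-10,0,0],
    [0,0,-30,0,0],
    [0,0,-40,0,0],
    [0,0,-40,0,0],
    [0,0,0,0,0]
  ]
}}

```text
t: 8.75
eef_pos: [499.6, 102.2, 227.4]
tcp_rot: [3.134, -0.003, 1.295]
ft_force: [-0.2, 0.6, -0.7]
opening: 0.999
grip_force: 0.0
```

Run:
```python
from h import *
s=env.state();print(s["eef_pos"],np.degrees(s["tcp_rot"]))
plan([500,-150,260],74.1,8,0)
```

```text
[499.56526436 102.2218674  227.39334379] [ 1.79544812e+02 -1.70811051e-01  7.42154728e+01]
[[-30.0, 9.0, -4.0, 0.0, 0], [-31.0, 8.0, -4.0, 0.0, 0], [-30.0, 9.0, -4.0, 0.0, 0], [-30.0, 9.0, -4.0, 0.1, 0], [-31.0, 8.0, -4.0, -0.0, 0], [-30.0, 9.0, -4.0, -0.0, 0], [-30.0, 9.0, -5.0, 0.0, 0], [-30.5, 8.2, -3.6, 0.0, 0]] [ 500. -150.  260.] 74.1
```

>>> {"op": "carry_out", "data": {
  "motion": [
    [-15,0,0,0,0],
    [-25,0,0,0,0],
    [-25,0,0,0,0],
    [-14,0,0,0,0],
    [0,0,0,0,0]
  ]
}}

```text
t: 9.25
eef_pos: [475.7, 24.5, 221.5]
tcp_rot: [-3.14, 0.0, 1.293]
ft_force: [-0.4, -0.7, 0.9]
opening: 1.004
grip_force: 0.0
```

Run:
```python
from h import *
wrist("w3")
s=env.state();print(s["eef_pos"],np.degrees(s["tcp_rot"]))
plan([520,-207,215],-1.5,10,0)
```

```text
[476.09378774  25.30281911 221.6984226 ] [-1.79946689e+02 -6.52327534e-04  7.40940948e+01]
[[-21.0, 11.0, 1.0, 7.6, 0], [-20.0, 13.0, 0.0, 7.5, 0], [-17.0, 16.0, 1.0, 7.6, 0], [-16.0, 18.0, 1.0, 7.5, 0], [-13.0, 19.0, 0.0, 7.6, 0], [-10.0, 22.0, 1.0, 7.6, 0], [-7.0, 22.0, 1.0, 7.5, 0], [-5.0, 23.0, 0.0, 7.6, 0], [-1.0, 24.0, 1.0, 7.5, 0], [2.1, 23.5, 0.7, 7.6, 0]] [ 520. -207.  215.] -1.5
```

>>> {"op": "carry_out", "data": {
  "motion": [
    [-21,11,1,7.6,0],
    [-20,13,0,7.5,0],
    [-17,16,1,7.6,0],
    [-16,18,1,7.5,0],
    [-13,19,0,7.6,0],
    [-10,22,1,7.6,0],
    [-7,22,1,7.5,0],
    [-5,23,0,7.6,0],
    [-1,24,1,7.5,0],
    [2,23,1,7.6,0],
    [0,0,0,0,0],
    [0,0,0,0,0]
  ]
}}

```text
t: 10.5
eef_pos: [520.6, -205.2, 214.5]
tcp_rot: [-3.141, 0.001, -0.022]
ft_force: [0.3, 0.4, 0.3]
opening: 1.0
grip_force: 0.0
```

Run:
```python
from h import *
wrist("w4")
s=env.state();print(s["eef_pos"],np.degrees(s["tcp_rot"]))
a=cv2.imread("pics/w3.png")[0:420,220:580];a=cv2.resize(a,(360,420))
b=cv2.imread("pics/w4.png");b=b[100:520,180:620]
cv2.imwrite("pics/m1.png",np.hstack([np.vstack([a]),b]))
```

```text
[ 520.54107306 -204.79583106  214.73169535] [-1.79961102e+02  4.21065567e-02 -1.25149664e+00]
```

View pics/m1.png

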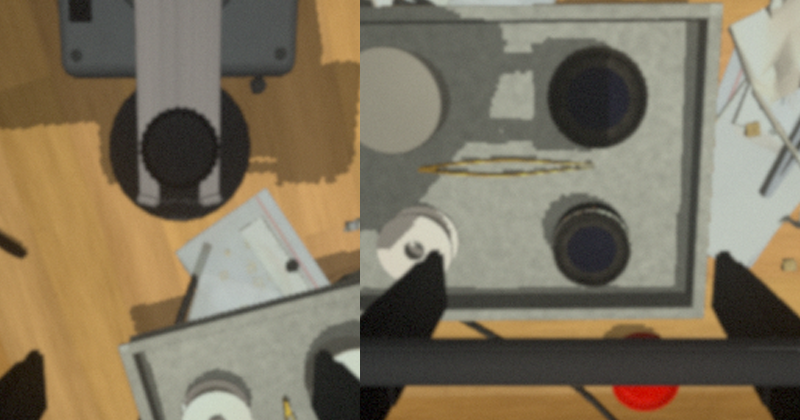

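Left half: the cap hangs in the fork, with its knob at (180,148) on both arms and behind the upturned ends at about y=200. Right half: the small lens top is centred at about (591,251) in the mosaic, which is (411,351) in w4. The reel is at (413,245). Next, triangulate.

Run:
```python
from h import *
T=cam("top");S=cam("side");W=wl("w4");f=lambda a:np.array(a)/1.5625
p=f((411,351))
print(tri([(T,f((523,332))),(W,p)]),tri([(S,f((453,436))),(W,p)]),tri([(T,f((523,332))),(S,f((453,436))),(W,p)]),atz(W,p,53))
l,r=atz(W,f((372,351)),50),atz(W,f((450,351)),50);print("width",l,r)
print("reel",atz(W,f((233,345)),42))
A=np.array([cv2.minEnclosingCircle(np.float32([[0,0],[1,1]]))[1]])
X=(473,-208,37)
plan([473,-209,70],-1.5,6,0);plan([473,-209,38],-1.5,3,0,start=[473,-209,70,-1.5])
```

```text
(array([ 472.37814162, -211.98141459,   50.1964559 ]), [1.4, 1.4]) (array([ 472.84625517, -213.14275107,   52.87527292]), [0.1, 0.1]) (array([ 472.84832751, -211.96234791,   51.57940425]), [1.5, 0.6, 1.3]) [ 472.95977034 -213.20895473   53.        ]
width [ 472.39131375 -187.11012375   50.        ] [ 471.21838508 -239.41636875   50.        ]
reel [475.84054908 -91.6100897   42.        ]
[[-8.0, 1.0, 24.0, 0.0, 0], [-8.0, 1.0, 24.0, 0.1, 0], [-8.0, 1.0, 24.0, 0.0, 0], [-8.0, 1.0, 24.0, 0.1, 0], [-8.0, 0.0, 25.0, 0.0, 0], [-7.4, 1.3, 23.7, 0.0, 0]] [ 473. -209.   70.] -1.5
[[0.0, 0.0, 11.0, -0.0, 0], [0.0, 0.0, 10.0, -0.0, 0], [0.0, 0.0, 11.0, -0.0, 0]] [ 473. -209.   38.] -1.5
```

>>> {"op": "carry_out", "data": {
  "motion": [
    [-8,1,24,0,0],
    [-8,1,28,0,0],
    [-8,1,28,0,0],
    [-8,1,24,0,0],
    [-8,1,20,0,0],
    [-8,1.5,20,0,0],
    [0,0,12,0,0],
    [0,0,10,0,0],
    [0,0,5,0,0],
    [0,0,0,0,0],
    [0,0,0,0,0]
  ]
}}

```text
t: 11.65
eef_pos: [472.9, -211.0, 44.5]
tcp_rot: [3.141, -0.001, -0.024]
ft_force: [0.7, 1.0, 0.4]
opening: 0.999
grip_force: 0.0
```

Run:
```python
from h import *
s=env.state();print(s["eef_pos"],np.degrees(s["tcp_rot"]))
plan([472.8,-212.3,37],-1.5,1,0)
```

```text
[ 472.86434171 -211.02690119   44.52265525] [ 1.79985541e+02 -3.73285705e-02 -1.37365984e+00]
[[0.0, 1.3, 7.5, 0.1, 0]] [ 472.8 -212.3   37. ] -1.5
```

>>> {"op": "carry_out", "data": {
  "motion": [
    [0,1.3,4,0,0],
    [0,0,3.5,0,0.2],
    [0,0,0,0,0.6],
    [0,0,0,0,0.6],
    [0,0,0,0,0.6],
    [0,0,0,0,0.6],
    [0,0,0,0,0.6],
    [0,0,0,0,0.6],
    [0,0,0,0,0.6],
    [0,0,0,0,0.6],
    [0,0,0,0,0.6]
  ]
}}

```text
t: 12.75
eef_pos: [472.5, -212.3, 36.7]
tcp_rot: [-3.142, -0.0, -0.024]
ft_force: [0.2, -0.6, 2.4]
opening: 0.568
grip_force: 30.0
```

The grip reads 54 mm, so this is the right lens. I'll lift it and carry it to a viewing pose in front of the seat.

>>> {"op": "carry_out", "data": {
  "motion": [
    [0,0,-10,0,0.6],
    [0,0,-25,0,0.6],
    [0,0,-35,0,0.6],
    [0,0,-40,0,0.6],
    [0,-20,-30,0,0.6],
    [0,-40,-15,0,0.6],
    [0,-42,0,0,0.6],
    [0,-42,0,0,0.6],
    [0,-42,0,0,0.6],
    [0,-42,0,0,0.6],
    [0,-42,0,0,0.6],
    [0,-42,0,0,0.6]
  ]
}}

```text
t: 13.95
eef_pos: [479.5, 101.3, 192.2]
tcp_rot: [-3.141, -0.0, -0.024]
ft_force: [0.4, -0.8, -2.1]
opening: 0.566
grip_force: 30.0
```

Run:
```python
from h import *
s=env.state();print(s["eef_pos"],np.degrees(s["tcp_rot"]),s["opening"])
plan([468,220,195],-1.4,4,.6)
```

```text
[479.50785369 101.28519137 192.22303998] [-1.79994202e+02 -1.12072820e-02 -1.40114734e+00] 0.5664768063228283
[[-4.0, -30.0, -1.0, -0.0, 0.6], [-3.0, -29.0, 0.0, -0.0, 0.6], [-4.0, -30.0, -1.0, -0.0, 0.6], [-3.4, -29.4, -0.8, -0.0, 0.6]] [468. 220. 195.] -1.4
```

>>> {"op": "carry_out", "data": {
  "motion": [
    [-4,-30,-1,0,0.6],
    [-3,-30,0,0,0.6],
    [-4,-30,-1,0,0.6],
    [-3,-18,0,0,0.6],
    [0,-8,0,0,0.6],
    [0,0,0,0,0.6],
    [0,0,0,0,0.6],
    [0,0,0,0,0.6]
  ]
}}

```text
t: 14.75
eef_pos: [469.0, 215.0, 193.7]
tcp_rot: [3.142, 0.0, -0.025]
ft_force: [0.6, 0.3, -1.9]
opening: 0.568
grip_force: 30.0
```

Run:
```python
from h import *
wrist("w5")
s=env.state();print(s["eef_pos"],np.degrees(s["tcp_rot"]))
T=env.read_camera("top")["color"][:,:,::-1]; np.savez("topr.npz",color=T)
a=cv2.imread("pics/w5.png"); cv2.imwrite("pics/w5b.png",a[:560])
```

```text
[469.01212074 215.03868534 193.70365716] [ 1.79997271e+02 -5.97728525e-04 -1.45955040e+00]
```

View pics/w5b.png

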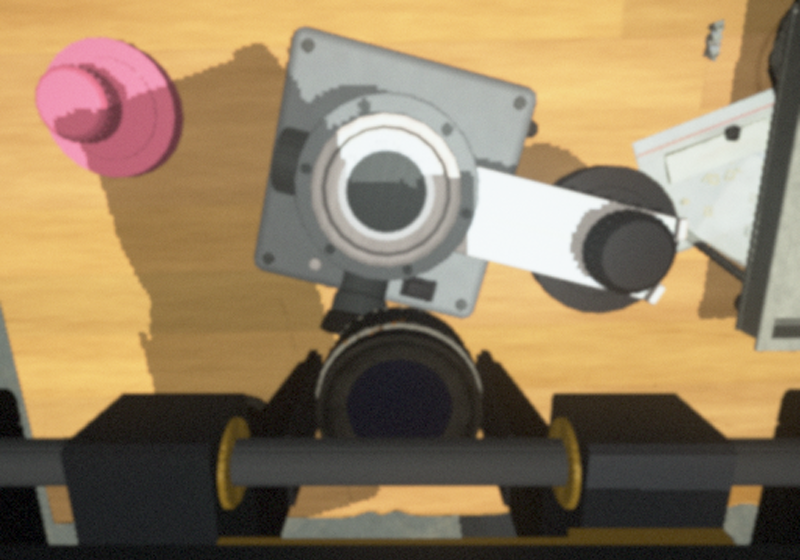

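The wrist view shows the bare ring, with its outer edge spanning columns 311-462 and rows 111-266, centred at about (387,188). The held lens is upright at about (399,400), and the cap hangs at the right. I'll fit the ring with an ellipse on extracted edges.

Run:
```python
from h import *
from scipy.optimize import least_squares
W=wl("w5");f=lambda a:np.array(a)/1.5625
def c(pts,z):
    P=np.array([atz(W,f(p),z)[:2] for p in pts]);r=least_squares(lambda q:np.hypot(*(P-q[:2]).T)-q[2],[530,219,35]).x
    return r.round(1)
print("ring z114",c([(311,189),(462,189),(387,111),(387,266)],114))
print("flange z100",c([(296,186),(478,186),(387,92),(387,279)],100))
# fit on image edges: rays rectified to the plane z=114, 4 px/mm
img=np.load("w5.npz")["color"]
for z,rs in ((114,(35,29)),(108,(29,)),(100,(45,))):
    n=440;xs=530-55+np.arange(n)/4;ys=219-55+np.arange(n)/4
    X,Y=np.meshgrid(xs,ys);K,R,t=W
    p=(K@(R@np.stack([X.ravel(),Y.ravel(),np.full(X.size,z)])+t[:,None]));p=p[:2]/p[2]
    g=cv2.GaussianBlur(cv2.cvtColor(cv2.remap(img,p[0].reshape(n,n).astype(np.float32),p[1].reshape(n,n).astype(np.float32),cv2.INTER_CUBIC),cv2.COLOR_RGB2GRAY),(0,0),3)
    gx=cv2.Sobel(g,cv2.CV_32F,1,0);gy=cv2.Sobel(g,cv2.CV_32F,0,1)
    a=np.linspace(0,2*np.pi,180,endpoint=False);
    for r0 in rs:
        best=[]
        for dx in np.arange(-6,6.1,.5):
            for dy in np.arange(-6,6.1,.5):
                for r in np.arange(r0-2,r0+2.1,.5):
                    u=((530+dx+r*np.cos(a)-xs[0])*4).round().astype(int).clip(0,n-1);v=((219+dy+r*np.sin(a)-ys[0])*4).round().astype(int).clip(0,n-1)
                    best.append((np.abs(gx[v,u]*np.cos(a)+gy[v,u]*np.sin(a)).clip(0,60).mean(),530+dx,219+dy,r))
        print(z,r0,max(best))
s=env.state();P=s["eef_pos"];print(P)
for p in [(399.5,400)]: print("lens in hand",atz(W,f(p),P[2]+16))
l=atz(W,f((317,400)),P[2]+10);r=atz(W,f((482,400)),P[2]+10);print(l,r,(l+r)/2)
C=-W[1].T@W[2]
print("front edge glass centre est",[atz(W,f((399.5,y)),P[2]+16)[0] for y in (357,)])
```

```text
ring z114 [530.6 218.1  34.5]
flange z100 [530.5 218.2  43.9]
114 35 (np.float64(39.83745647880634), np.float64(530.5), np.float64(218.5), np.float64(34.0))
114 29 (np.float64(42.54807406804879), np.float64(530.5), np.float64(218.5), np.float64(27.0))
108 29 (np.float64(41.602993695517824), np.float64(530.0), np.float64(218.5), np.float64(28.0))
100 45 (np.float64(27.116219606640136), np.float64(530.0), np.float64(219.0), np.float64(44.0))
[469.02728706 215.12302784 193.70032396]
lens in hand [473.60319159 213.91174781 209.70032396]
[471.3207527  240.38507589 203.70032396] [469.95672482 187.53207281 203.70032396] [470.63873876 213.95857435 203.70032396]
front edge glass centre est [np.float64(487.7590072614006)]
```

The seat is at about (530.4,218.4) in wrist coordinates. Corrected by the offset seen on the held lens, the TCP target is (530.0,219.5). Floor contact is expected at TCP z≈125.7; sitting on the rim would show at about 131.7.

Run:
```python
from h import *
plan([530,219.5,145],-1.4,5,.6)
```

```text
[[12.0, -1.0, 10.0, -0.0, 0.6], [12.0, -1.0, 9.0, -0.0, 0.6], [13.0, -2.0, 10.0, -0.0, 0.6], [12.0, -1.0, 10.0, -0.0, 0.6], [11.8, -0.9, 9.7, -0.1, 0.6]] [530.  219.5 145. ] -1.4
```

>>> {"op": "carry_out", "data": {
  "motion": [
    [8,-1,5,0,0.6],
    [12,-1,10,0,0.6],
    [13,-2,10,0,0.6],
    [12,-1,10,0,0.6],
    [12,-1,10,0,0.6],
    [4,0,4,0,0.6],
    [0,0,0,0,0.6],
    [0,0,0,0,0.6],
    [0,0,0,0,0.6]
  ]
}}

```text
t: 15.75
eef_pos: [529.8, 220.5, 145.1]
tcp_rot: [-3.141, -0.001, -0.024]
ft_force: [0.6, -0.1, -2.5]
opening: 0.569
grip_force: 30.0
```

Run:
```python
from h import *
plan([530,219.5,135],-1.4,4,.6); print(env.state()["eef_pos"],env.state()["ft_force"])
```

```text
[[0.1, 0.2, 2.5, 0.0, 0.6], [0.0, 0.3, 2.6, 0.0, 0.6], [0.1, 0.2, 2.5, 0.0, 0.6], [0.1, 0.3, 2.5, 0.0, 0.6]] [530.  219.5 135. ] -1.4
[529.75824851 220.49315338 145.10801575] [ 0.61673482 -0.14481118 -2.54656986]
```

>>> {"op": "carry_out", "data": {
  "motion": [
    [0.2,1,4,0,0.6],
    [0,0,4,0,0.6],
    [0,0,2,0,0.6],
    [0,0,1,0,0.6],
    [0,0,1,0,0.6],
    [0,0,1,0,0.6],
    [0,0,1,0,0.6],
    [0,0,0,0,0.6],
    [0,0,0,0,0.6]
  ]
}}

```text
t: 16.65
eef_pos: [530.2, 219.4, 130.7]
tcp_rot: [-3.141, -0.0, -0.024]
ft_force: [0.3, -0.2, -1.9]
opening: 0.569
grip_force: 30.0
```

>>> {"op": "carry_out", "data": {
  "motion": [
    [0,0,1,0,0.6],
    [0,0,1,0,0.6],
    [0,0,1,0,0.6],
    [0,0,0.8,0,0.6],
    [0,0,0,0,0.6],
    [0,0,0,0,0.6]
  ]
}}

```text
t: 17.25
eef_pos: [530.1, 219.4, 126.8]
tcp_rot: [-3.142, -0.0, -0.024]
ft_force: [0.4, 1.4, -2.9]
opening: 0.565
grip_force: 30.0
```

>>> {"op": "carry_out", "data": {
  "motion": [
    [0,0,0.4,0,0.6],
    [0,0,0.4,0,0.6],
    [0,0,0,0,0.6],
    [0,0,0,0,0.6]
  ]
}}

```text
t: 17.65
eef_pos: [530.2, 219.4, 126.0]
tcp_rot: [-3.142, -0.0, -0.024]
ft_force: [-0.0, 0.7, -2.1]
opening: 0.568
grip_force: 30.0
```

>>> {"op": "carry_out", "data": {
  "motion": [
    [0,0,0.3,0,0.6],
    [0,0,0,0,0.6],
    [0,0,0,0,0.6]
  ]
}}

```text
t: 17.95
eef_pos: [530.1, 219.4, 125.8]
tcp_rot: [-3.142, -0.0, -0.024]
ft_force: [0.8, -0.2, -2.2]
opening: 0.569
grip_force: 30.0
```

>>> {"op": "carry_out", "data": {
  "motion": [
    [0,0,0.3,0,0.6],
    [0,0,0,0,0.6],
    [0,0,0,0,0.6]
  ]
}}

```text
t: 18.25
eef_pos: [530.2, 219.4, 125.7]
tcp_rot: [-3.141, -0.0, -0.024]
ft_force: [-2.2, -0.1, 3.7]
opening: 0.57
grip_force: 30.0
```

The lens touched the floor lightly (about 6 N change) at z 125.7, so it is fully seated. Releasing.

>>> {"op": "carry_out", "data": {
  "motion": [
    [0,0,-0.1,0,0.4],
    [0,0,0,0,0.3],
    [0,0,0,0,0.2],
    [0,0,0,0,0.1],
    [0,0,0,0,0],
    [0,0,0,0,0],
    [0,0,-10,0,0],
    [0,0,-30,0,0],
    [0,0,-40,0,0],
    [-30,0,-20,0,0],
    [-40,0,0,0,0],
    [0,0,0,0,0]
  ]
}}

```text
t: 19.45
eef_pos: [456.6, 221.1, 227.1]
tcp_rot: [-3.141, -0.0, -0.023]
ft_force: [0.3, 0.3, 0.1]
opening: 0.999
grip_force: 0.0
```

Run:
```python
from h import *
W=wrist("w6"); s=env.state();print(s["eef_pos"],s["opening"])
a=cv2.imread("pics/w6.png")[:440]
im=cv2.resize(env.read_camera("side")["color"][110:220,180:290][:,:,::-1],(330,330),interpolation=cv2.INTER_CUBIC)
o=np.zeros((440,800,3),np.uint8);o[:,:470]=a[:,220:690];o[:330,470:]=im
cv2.imwrite("pics/m2.png",o)
```

```text
[458.78260669 221.25986728 226.96501442] 0.9984552111300916
```

View pics/m2.png

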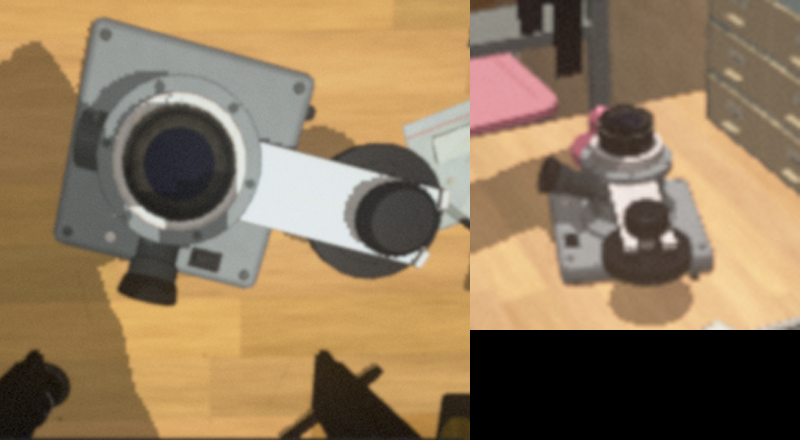

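The lens stands centred in the ring at about (180,163), upright in both views. The cap hangs in the fork at (398,217), and the gripper is clear of both. I'm handing in.

```bash
python3 -c "
from cell import env
print(env.job_done())"
```

```text
the job is handed in; nothing more can be done
None
```

The job is handed in at about 19.5 s of the 64 s limit: the dust cap hangs by its knob in the fork behind the upturned ends, and the small lens stands upright on the floor of the mount ring's recess, with both released and nothing else touched.

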